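# Feed one ball bearing and stage it in the empty nest

### The job

Feed one ball bearing for the router build: press the red plunger of the bearing feeder all the way down once and let it spring right back up, so that a single bearing comes out and is left lying on the landing. Then nudge that bearing sideways along the landing with the fingers until it drops flat into the empty one of the two square nests. Pick nothing up, and leave the bearing already waiting in the other nest and the loose parts round the feeder where they are.

Things in the scene. Friction and masses are not known exactly. Their poses are not given: they have to be found in the camera images.
- feeder: Bench bearing feeder, fixed. Base plate 108 (x) by 190 mm (y), top 14 mm above the table. Origin: on the table under the axis of the grey magazine tube (40 x 40 mm, up to 68 mm high). +y points from the magazine to the red plunger (rod at x 0, y +94.5 mm, brackets up to 106 mm); bearings come out towards -y onto the landing. The nests are centred at x +80 and -80, y -43 mm
- plunger (a joint): travel of the red plunger in m: 0 = up, 0.030 = fully down on its stop. Moves straight down: about 2.5 N starts it, 7.5 N holds it down. By a bell crank it drives a flat blade 1.5 times as far, which pushes the lowest bearing out onto the landing. Let go, it springs up by itself and the next bearing drops inside the magazine; another full press would feed another bearing
- plunger_top (a point): centre of the flat top of the plunger's red mushroom cap, 36 mm across; 146 mm above the table when up, 116 mm when fully down; it moves with the plunger
- outlet (a point): point on the landing where the centre of a fed bearing comes to rest (feeder x 0, y -43 mm, 14 mm above the table). The landing is the bare flat end of the base plate: feeder x -54 to +54, y -67 to -20 mm, closed at y -67 by a lip 8 mm high, open towards the nests on both sides
- magazine (a point): axis of the magazine at the level of the plate (14 mm above the table)
- bearing_1: lowest bearing of the stack, the one to be fed: steel ball bearing 30 mm outside, 9 mm thick, 25 to 42 g, lying flat. Pushed over the rim of a nest it tips in nose first, and lies flat only once pushed right past the near rim. Origin: centre of its underside
- bearing_2: second bearing of the stack, same size, stays in the magazine; origin: centre of its underside
- bearing_3: third bearing of the stack, same size, stays in the magazine; origin: centre of its underside
- bearing_4: top bearing of the stack, same size, stays in the magazine; origin: centre of its underside
- nest_empty: the empty nest, where the bearing goes: fixed dark steel block 52 x 52 mm touching one side of the landing (which side changes); rim 13 mm above the table, 1 mm below the landing; square pocket 38 x 38 mm with blue floor, 3 mm deep (floor 10 mm above the table). Origin: centre of its underside, on the table; axes along the feeder's
- nest_full: the same nest on the other side of the landing, with a bearing already in it; origin as nest_empty
- bearing_waiting: bearing already waiting in nest_full, 30 mm outside, 9 mm thick (its top 19 mm above the table); to be left alone. Origin: centre of its underside
- stepper: loose bystander, to be left where it is; stepper motor 42 x 42 x 40 mm, shaft up to 62 mm, standing beside the feeder; origin: centre of its underside
- coupling: loose bystander, to be left where it is; aluminium shaft coupling standing on end, 20 mm across, 25 mm high; origin: centre of its underside
- linear_bearing: loose bystander, to be left where it is; steel linear bearing standing on end, 21 mm across, 30 mm high; origin: centre of its underside
- spindle_clamp: loose bystander, to be left where it is; aluminium spindle clamp block 60 x 46 x 30 mm; origin: on its underside
- screwdriver: loose bystander, to be left where it is; screwdriver with green handle, 170 mm long, lying beyond the end lip; origin: on its underside
- parts_cup: loose bystander, to be left where it is; shallow orange plastic bowl 60 mm across, 32 mm high; origin: centre of its underside
Things that resemble listed ones, but are neither listed nor needed, are in the scene too. What is shaped like the bearing_4 but green or purple is not meant.

How it is judged:
By the outcome, as a careful person would: the job done as asked, in the order asked, and still so for the second after the job is handed in, with the robot touching nothing.
It also fails if it takes over 48 s, if anything falls off the work surface, if the arm or the gripper's body presses on something with over 40 N, if the wrist force passes 120 N, or if a joint passes its speed limit or range.

### The arm

A 6-joint arm with a two-finger parallel gripper is mounted at the origin on the work surface. World frame = base frame: x ahead of the robot, y to its left, z up, the work surface at z = 0. Lengths are in m, angles in rad, forces in N, time in s.
With the tool pointing down it reaches from about 0.375 to 0.9 m from the base axis. Payload 3.1 kg.
Tool frame: the origin (TCP) lies on the mounting face of the last link; the fingertips stand 182 mm ahead of it and the grasp point (between the pads) lies 164 mm ahead of it; z points along the fingers, y is the direction in which the jaws open and shut (so a half turn about z gives the same grasp; the last joint's range is limited). The gripper opens to 87 mm and grips with 3 to 60 N. Pads are 19 mm wide; open, the fingers measure 117 mm over their backs; the gripper's body (75 mm by 190 mm) begins 51 mm behind the grasp point.
Start: joints at [-0.178, 0.527, 1.433, -0, 1.181, -0.178], TCP at [0.625, 0, 0.405] pointing down, gripper open.
Joint ranges: [-3.08, 3.08], [-0.75, 2.2], [0.22, 2.44], [-1.43, 4.57], [0, 2.65], [-2.85, 2.85]. Speed limits (rad/s): [2.79, 2.79, 3.14, 3.14, 3.14, 3.14].

### API

Orientations are given as a unit quaternion [x, y, z, w].
In Python, from rig import robot, camera, camera_model gives the robot as it stands.
- The arm moves only by the tool drive_tool, never from a script. Its argument "plan" is a list that holds one entry, the list of rows, each a list of 6 numbers: the shift along the world's x, y, z in units of 2.5 cm (1.0 is 2.5 cm), then the turn, a rotation vector about the world's x, y, z in units of 6 degrees (1.0 is 6 degrees). A call has 1 to 8 rows; each row shifts and turns the commanded pose from where the row before left it; what a row does not reach is not made up. A row lasts 1/8 s, in which the tool goes at most 62.5 mm and 10.7 degrees, less where a joint would pass 70% of its speed; a pose out of reach is approached as far as the arm can. A call with a number of a shift or a turn outside -1 to 1 is refused whole. A call with a gripper value outside its range is refused whole. "grip" is the closure, from 0 (fully open) to 1 (shut), set as the call begins (left out, the last holds). The fingers move at their own pace and stop on an object; "force" is the grip in N (left out, the last holds). Time passes only in rows, so rows that do not move let the fingers close. It gives the time, the measured TCP pose, the force and the opening at its end, in the units of the state.
- robot.get_obs(): the state, without advancing time (a new reading comes with each control period).
- camera(name): name is "scene" or "side" or "wrist"; returns the picture (384x512x3 uint8, red, green, blue); there is no depth.
- camera_model(name): a dict with "K" (3x3 intrinsics, pixels), "k1" (the pictures are not rectified: a ray, as slopes to the right and down, at radius r is drawn at 1 + k1 r^2 times it, then the intrinsics apply), "world_to_cam" (4x4, takes a point from world to camera coordinates); the wrist camera has in their place "tool_from_camera" (4x4, takes a point from camera to tool coordinates, whose origin is the TCP and whose axes are the flange's). Camera axes: x right, y up, looking along -z (the intrinsics and any distortion apply to the point x, -y, -z); pixel columns grow to the right and rows downward; lengths in m; the calibration is good to about 2 mm. A picture is of the moment at which its call begins: read the wrist's pose just before it. camera_model takes no time and is no camera call.
- robot.hand_in(): hands the job in, once; it reports no verdict.
The state is a dict: "time": time; "q": joint angles; "joint_velocities": joint speeds; "joint_torque": joint torques, N m; "position": TCP position; "tool_rot": TCP orientation; "ft_force": force on the tool from outside, world axes, zero at the start; "moment": the same for the moment, N m; "grip_width": finger opening in m.
Only numpy, scipy, OpenCV 4.12 (cv2) and the standard library are available. Lean on these libraries where they do the work, as an engineer would, in place of code of your own. Each camera call takes 0.05 s, during which the arm holds its last target.

## Working session

There is one attempt and no reset: what is moved stays moved. The work goes in short steps, Python scripts to look and compute and a tool call to move; the robot and the scene stay as the last step left them, time stands still between calls to the robot, and variables do not carry over. Pictures are saved under pics/ and viewed, and the job is handed in when it is done.

Besides the shell and the picture viewer there is one more tool, called after ">>>" as name(argument=value, ...), one argument or row to a line, values as JSON. drive_tool: Moves the arm, as the interface text tells. Shifts and turns lie within -1 to 1; 1 stands for 2.5 cm of shift or 6 degrees of turn. Its arguments: {"type":"object","properties":{"plan":{"type":"array","items":{"type":"array","items":{"type":"array","items":{"type":"number","minimum":-1,"maximum":1}}}},"grip":{"type":"number"},"force":{"type":"number"}},"required":["plan"]}

```bash
ls; mkdir -p pics
cat > h.py <<'E'
import numpy as np, cv2
from rig import robot, camera, camera_model
def snap(name,fn):
    im=camera(name); cv2.imwrite('pics/'+fn,cv2.cvtColor(im,cv2.COLOR_RGB2BGR)); return im
def ray(name,u,v,T=None):
    m=camera_model(name);K=np.array(m['K']);k=m['k1']
    xd=np.array([(u-K[0,2])/K[0,0],(v-K[1,2])/K[1,1]]);x=xd.copy()
    for _ in range(30): x=xd/(1+k*(x@x))
    d=np.array([x[0],-x[1],-1.])
    W=np.linalg.inv(np.array(m['world_to_cam'])) if 'world_to_cam' in m else T@np.array(m['tool_from_camera'])
    return W[:3,3],W[:3,:3]@d
def onz(name,u,v,z,T=None):
    o,d=ray(name,u,v,T); return o+d*(z-o[2])/d[2]
def proj(name,p,T=None):
    m=camera_model(name);K=np.array(m['K'])
    W=np.array(m['world_to_cam']) if 'world_to_cam' in m else np.linalg.inv(T@np.array(m['tool_from_camera']))
    c=W[:3,:3]@np.asarray(p)+W[:3,3]; s=np.array([c[0],-c[1]])/-c[2]; s=s*(1+m['k1']*(s@s))
    return K[0,0]*s[0]+K[0,2],K[1,1]*s[1]+K[1,2]
def pose():
    from scipy.spatial.transform import Rotation as R
    o=robot.get_obs();T=np.eye(4);T[:3,:3]=R.from_quat(o['tool_rot']).as_matrix();T[:3,3]=o['position'];return T
E
python3 - <<'E'
from h import *
print(robot.get_obs())
print(pose())
for n in ['scene','side','wrist']: snap(n,n+'0.png')
print(camera_model('wrist'))
for n in ['scene','side']:
  print(np.linalg.inv(camera_model(n)['world_to_cam'])[:3,3])
E
```

```text
pics
{'time': 0.0, 'q': array([-1.78529064e-01,  5.28448138e-01,  1.43386889e+00, -1.51354511e-05,
        1.18141503e+00, -1.78529656e-01]), 'joint_velocities': array([-0.00074364,  0.00121198, -0.00064026,  0.00101973,  0.00104256,
       -0.00018096]), 'joint_torque': array([-5.45745443e-04, -4.40045428e+01, -1.76593530e+01,  6.32597599e-02,
        5.83207863e-02, -1.53719384e-04]), 'position': array([6.24663205e-01, 7.03200357e-05, 4.03792932e-01]), 'tool_rot': array([ 7.07104130e-01,  7.07108623e-01, -6.15797613e-04, -8.74702516e-04]), 'ft_force': array([ 0.05306397, -0.50788406, -1.16266535]), 'moment': array([ 0.07935922, -0.03724318, -0.00106038]), 'grip_width': 0.08670572346751389}
[[-5.96748687e-06  9.99997778e-01 -2.10788545e-03  6.24663205e-01]
 [ 9.99999933e-01  6.73928245e-06  3.66139921e-04  7.03200357e-05]
 [ 3.66153313e-04 -2.10788313e-03 -9.99997711e-01  4.03792932e-01]
 [ 0.00000000e+00  0.00000000e+00  0.00000000e+00  1.00000000e+00]]
{'K': array([[272.47915337,   0.        , 256.37163743],
       [  0.        , 272.47915337, 195.59563864],
       [  0.        ,   0.        ,   1.        ]]), 'k1': -0.061213758565156824, 'tool_from_camera': array([[ 1.28087746e-04,  9.64881581e-01,  2.62685206e-01,
         7.26315517e-02],
       [ 9.99999629e-01, -3.47307366e-04,  7.88102174e-04,
         4.43269626e-04],
       [ 8.51657779e-04,  2.62685008e-01, -9.64881268e-01,
         2.00483422e-02],
       [ 0.00000000e+00,  0.00000000e+00,  0.00000000e+00,
         1.00000000e+00]])}
[0.81874987 0.4975826  0.78098525]
[ 0.4517194  -0.50307245  0.78105504]
```

View pics/scene0.png

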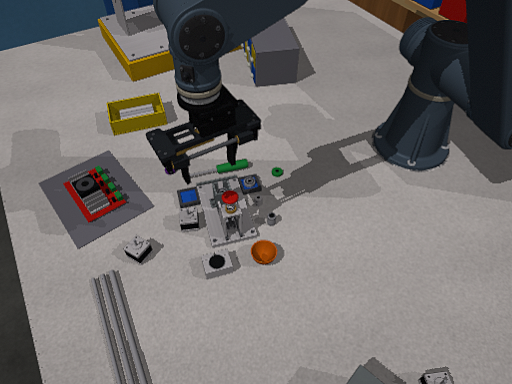

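View pics/side0.png

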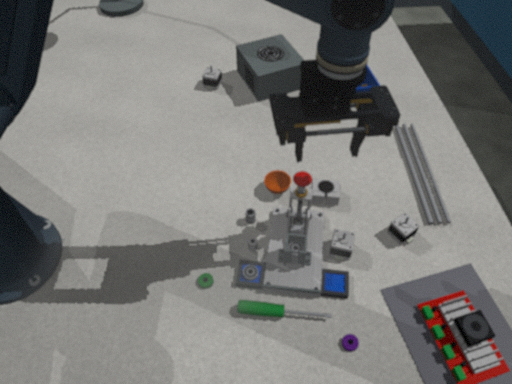

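View pics/wrist0.png

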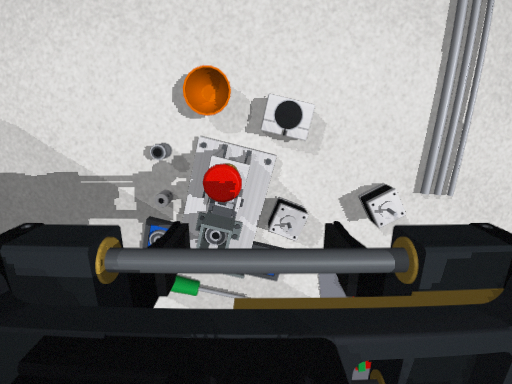

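Run:
```python
from h import *
T=pose()
print(T[:3,3])
a=cv2.imread('pics/side0.png');b=cv2.imread('pics/scene0.png');w=cv2.imread('pics/wrist0.png')
cv2.imwrite('pics/side_c.png',cv2.resize(a[160:320,220:370],None,fx=4,fy=4)[:600])
cv2.imwrite('pics/scene_c.png',cv2.resize(b[150:280,160:300],None,fx=4.5,fy=4.5)[:600])
cv2.imwrite('pics/wrist_c.png',cv2.resize(w[120:290,120:320],None,fx=3.5,fy=3.5)[:600])
for n,im,TT in [('side',a,None),('scene',b,None),('wrist',w,T)]:
  hsv=cv2.cvtColor(im,cv2.COLOR_BGR2HSV)
  for col,m,z in [('red',cv2.inRange(hsv,(0,150,80),(8,255,255))|cv2.inRange(hsv,(172,150,80),(180,255,255)),.146),('blue',cv2.inRange(hsv,(100,120,80),(130,255,255)),.010)]:
    k,_,st,c=cv2.connectedComponentsWithStats(m)
    for i in range(1,k):
      if st[i,4]>25: print(n,col,st[i],c[i].round(1),onz(n,*c[i],z,TT).round(4))
```

```text
[6.24743216e-01 8.54549479e-05 4.03991576e-01]
side red [294 172  17  14 175] [302.1 178.4] [0.593  0.0131 0.146 ]
side red [418 291  47  19 243] [440.4 299.8] [ 0.7609 -0.2522  0.146 ]
side red [426 310  19  19 167] [435.1 319.9] [ 0.7413 -0.2821  0.146 ]
side red [435 339  13  11  53] [440.  343.3] [ 0.736  -0.3174  0.146 ]
side red [446 351  18  19 160] [454.8 360.4] [ 0.7486 -0.3446  0.146 ]
side red [457 360  52  24 474] [483.3 373.8] [ 0.7824 -0.3692  0.146 ]
side blue [366  66  13  20  34] [372.1  75.7] [0.887  0.4683 0.01  ]
side blue [356  85  17   5  49] [363.7  87.2] [0.8491 0.4212 0.01  ]
side blue [324 273  21  20 371] [334.4 282.3] [ 0.6378 -0.1362  0.01  ]
scene red [439   0  27  22 488] [453.4   9.4] [-0.481  -0.3319  0.146 ]
scene red [ 88 168  16  15  78] [ 95.2 175. ] [ 0.8198 -0.1802  0.146 ]
scene red [ 63 181  63  42 558] [ 92.2 202.5] [ 0.8467 -0.1068  0.146 ]
scene red [222 191  16  13 174] [229.4 196.9] [0.5958 0.0224 0.146 ]
scene blue [ 44   0  63  32 915] [78.9 11.8] [ 0.6194 -1.2879  0.01  ]
scene blue [414   0  20   9  97] [425.7   2.6] [-0.7053 -0.6148  0.01  ]
scene blue [25 13 11  6 30] [30.2 14.8] [ 0.8015 -1.3646  0.01  ]
scene blue [ 6 17 13 12 54] [12.6 22.9] [ 0.8761 -1.3276  0.01  ]
scene blue [  0  25  40  24 467] [14.  37.5] [ 0.8899 -1.2     0.01  ]
scene blue [248  39   4  16  31] [249.5  44.7] [ 0.1339 -0.6942  0.01  ]
scene blue [251  62   4  21  45] [252.7  70.4] [ 0.2104 -0.5399  0.01  ]
scene blue [241 179  17  11  47] [247.7 184.9] [ 0.4883 -0.091   0.01  ]
scene blue [180 189  17  14 171] [188.1 195.7] [ 0.6366 -0.1355  0.01  ]
wrist red [ 203  164   39   38 1152] [221.9 182.6] [0.5938 0.0201 0.146 ]
wrist red [366 360   5   9  37] [367.8 364.4] [ 0.7513 -0.1907  0.146 ]
wrist blue [149 225  19  12  88] [156.  228.5] [ 0.4751 -0.0798  0.01  ]
```

```bash
ls pics
```

```text
scene0.png
scene_c.png
side0.png
side_c.png
wrist0.png
wrist_c.png
```

View pics/side_c.png

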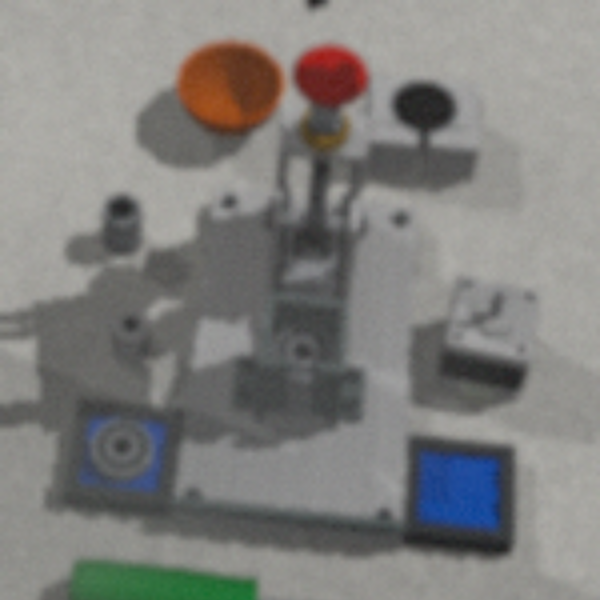

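View pics/scene_c.png

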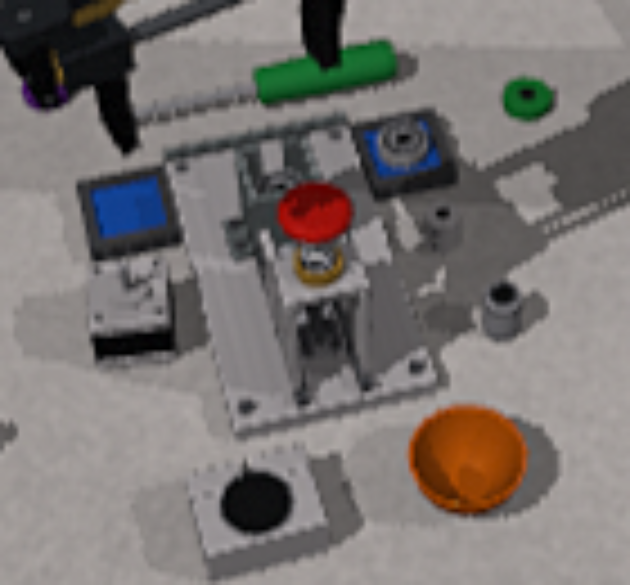

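View pics/wrist_c.png

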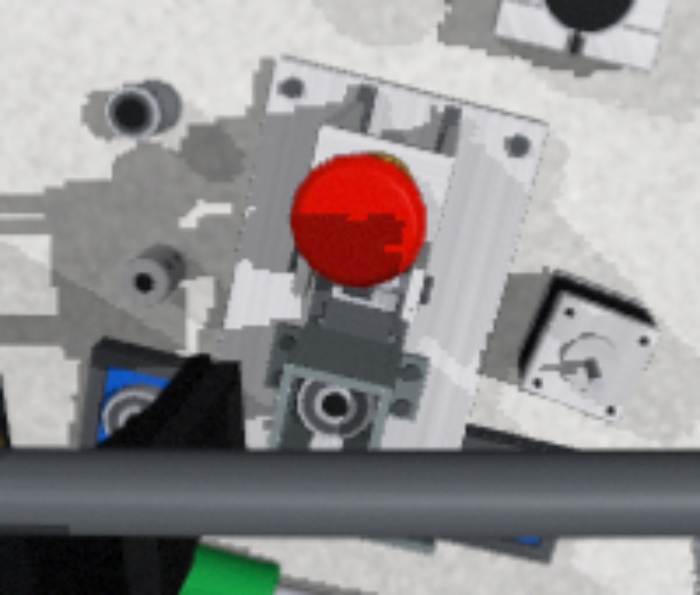

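```bash
cat > fit.py <<'E'
from h import *
import json
def fit(L,W):
    L=np.array(L);W=np.array(W);a=L-L.mean(0);b=W-W.mean(0)
    th=np.arctan2((a[:,0]*b[:,1]-a[:,1]*b[:,0]).sum(),(a*b).sum())
    R=np.array([[np.cos(th),-np.sin(th)],[np.sin(th),np.cos(th)]]);t=W.mean(0)-R@L.mean(0)
    return th,R,t,(W-(L@R.T+t))
E
python3 - <<'E'
from fit import *
T=pose();T[:3,3]=[.6247,0,.4039]
c=lambda x,y:(120+x/3.5,120+y/3.5)
s=lambda x,y:(220+x/4,160+y/4)
e=lambda x,y:(160+x/4.5,150+y/4.5)
pts=[([-54,None],0,0)]
L=[];W=[];N=[]
def add(n,l,p): N.append(n);L.append(np.array(l)/1000);W.append(p[:2])
# plate spans y: nest at landing -67.. ; length 190 -> y -67..123 (lip maybe incl.)
add('E side',[80,-43],onz('side',334.4,282.3,.010))
add('E scene',[80,-43],onz('scene',188.1,195.7,.010))
add('F side',[-80,-43],onz('side',*s(128,450),.013))
add('P',[0,94.5],np.array([.594,.0187,0]))
add('F bearing scene',[-80,-43],onz('scene',*e(403,138),.019))
th,R,t,r=fit(L,W)
print(np.degrees(th),t)
for n,x,q in zip(N,r*1000,W): print(n,x.round(1),q.round(4))
# plate corners check
for n,uv,k in [('topL',c(277,57),'wrist'),('topR',c(548,125),'wrist')]:
    print(n,(R.T@(onz(k,*uv,.014,T)[:2]-t)*1000).round(1))
print('mag top wrist',(R.T@(onz('wrist',*c(335,404),.05,T)[:2]-t)*1000).round(1))
for n,uv in [('BL',s(205,200)),('BR',s(412,205))]: print(n,(R.T@(onz('side',*uv,.014)[:2]-t)*1000).round(1))
for n,uv in [('PL',e(240,430)),('PR',e(440,382))]: print(n,(R.T@(onz('scene',*uv,.014)[:2]-t)*1000).round(1))
for l in [[0,94.5],[0,-43],[-34,-43],[49,-43]]: print(l,(R@(np.array(l)/1000)+t).round(4))
E
```

```text
-14.381708404716978 [ 0.57074658 -0.07402177]
E side [ 0.3 -0.7] [ 0.6378 -0.1362]
E scene [-0.9 -0.2] [ 0.6366 -0.1357]
F side [ 2.8 -1.7] [ 0.4853 -0.0975]
P [-0.2  1.2] [0.594  0.0187]
F bearing scene [-1.9  1.4] [ 0.4807 -0.0944]
topL [-54.1 118.4]
topR [ 52.9 119. ]
mag top wrist [-0.6  0.9]
BL [-56.9 106.1]
BR [ 51.7 116.6]
PL [ 49.4 121.7]
PR [-56.1 121.5]
[0, 94.5] [0.5942 0.0175]
[0, -43] [ 0.5601 -0.1157]
[-34, -43] [ 0.5271 -0.1072]
[49, -43] [ 0.6075 -0.1278]
```

Cap chosen: the red mushroom at wrist (222,183); the other red object, at side (455,340), belongs to the box on the mat. Empty nest: plain blue square at side (334,282). The one at (251,273) holds a bearing, and the green ring (205,280) and purple ring (349,343) are decoys.

>>> drive_tool(
  plan=[
    [[-0.4, 0.25, -0.6, 0, 0, -0.8], [-0.4, 0.25, -0.6, 0, 0, -0.8], [-0.4, 0.2, -0.6, 0, 0, -0.8], [0, 0, 0, 0, 0, 0], [0, 0, 0, 0, 0, 0], [0, 0, 0, 0, 0, 0]],
  ],
  grip=1,
  force=20,
)

```text
time: 0.9
position: [0.5957, 0.0173, 0.3605]
tool_rot: [0.79, 0.613, 0.001, 0.001]
ft_force: [-0.8, 0.7, 0.6]
grip_width: 0.035
```

Run:
```python
from h import *
T=pose();print(robot.get_obs()['grip_width'],T.round(4))
ims=[]
tip=(T@[0,0,.182,1])[:3];print(tip)
for n,TT in [('side',None),('scene',None),('wrist',T)]:
  im=cv2.cvtColor(camera(n),cv2.COLOR_RGB2BGR);cv2.imwrite(f'pics/{n}1.png',im)
  u,v=proj(n,[.594,.0175,.146],TT);print(n,u,v)
  u,v=int(min(max(u,50),461)),int(min(max(v,60),323))
  ims.append(cv2.resize(im[v-60:v+60,u-50:u+50],None,fx=2.6,fy=4.9/1.9))
cv2.imwrite('pics/m1.png',np.hstack(ims))
```

```text
0.03499465498004927 [[ 2.483e-01  9.687e-01  2.000e-03  5.957e-01]
 [ 9.687e-01 -2.483e-01 -4.000e-04  1.730e-02]
 [ 2.000e-04  2.000e-03 -1.000e+00  3.605e-01]
 [ 0.000e+00  0.000e+00  0.000e+00  1.000e+00]]
[0.59606282 0.01719169 0.178519  ]
side 302.22058638400955 176.52809966919966
scene 229.12128593535235 195.01340062161228
wrist 253.44478038214467 220.9392826908537
```

View pics/m1.png

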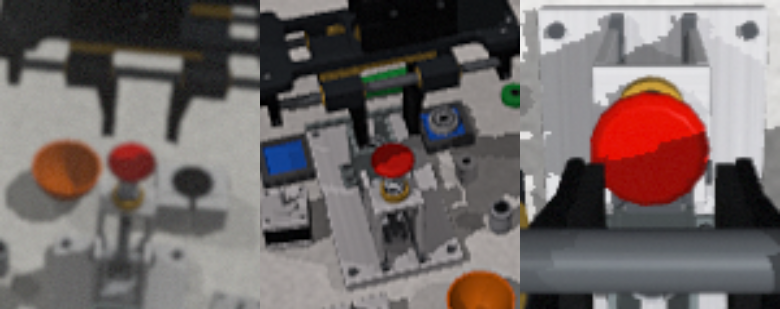

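Fingers straddle the cap symmetrically (wrist view, cap between both fingertips). They are still closing.

>>> drive_tool(
  plan=[
    [[-0.06, 0, 0, 0, 0, 0], [0, 0, 0, 0, 0, 0], [0, 0, 0, 0, 0, 0], [0, 0, 0, 0, 0, 0], [0, 0, -0.5, 0, 0, 0], [0, 0, -0.5, 0, 0, 0], [0, 0, 0, 0, 0, 0]],
  ],
)

```text
time: 1.92
position: [0.5928, 0.0176, 0.3328]
tool_rot: [0.79, 0.613, -0.001, -0.001]
ft_force: [0.1, 0.1, 0.1]
grip_width: 0.0003
```

>>> drive_tool(
  plan=[
    [[0, 0, -0.2, 0, 0, 0], [0, 0, -0.2, 0, 0, 0], [0, 0, -0.2, 0, 0, 0], [0, 0, -0.2, 0, 0, 0], [0, 0, -0.2, 0, 0, 0], [0, 0, -0.2, 0, 0, 0], [0, 0, -0.2, 0, 0, 0], [0, 0, 0, 0, 0, 0]],
  ],
)

```text
time: 2.92
position: [0.5937, 0.0175, 0.3007]
tool_rot: [0.79, 0.613, 0.0, 0.0]
ft_force: [-1.4, 0.0, 6.3]
grip_width: 0.0005
```

>>> drive_tool(
  plan=[
    [[0, 0, -0.1, 0, 0, 0], [0, 0, -0.06, 0, 0, 0], [0, 0, 0, 0, 0, 0], [0, 0, 0, 0, 0, 0]],
  ],
)

```text
time: 3.42
position: [0.5936, 0.0176, 0.2985]
tool_rot: [0.79, 0.613, 0.001, 0.001]
ft_force: [-4.1, 0.0, 16.2]
grip_width: 0.0007
```

>>> drive_tool(
  plan=[
    [[0, 0, -0.06, 0, 0, 0], [0, 0, 0, 0, 0, 0]],
  ],
)

```text
time: 3.68
position: [0.5935, 0.0176, 0.2984]
tool_rot: [0.79, 0.613, 0.001, 0.001]
ft_force: [-6.0, 0.5, 23.1]
grip_width: 0.0004
```

Run:
```python
from h import *
print(robot.get_obs()['ft_force'],robot.get_obs()['position'])
im=camera('side');cv2.imwrite('pics/s2.png',cv2.resize(cv2.cvtColor(im,cv2.COLOR_RGB2BGR)[160:310,220:370],None,fx=4,fy=4))
```

```text
[-6.03730596  0.48253036 23.11327113] [0.59352016 0.01760482 0.29841401]
```

View pics/s2.png

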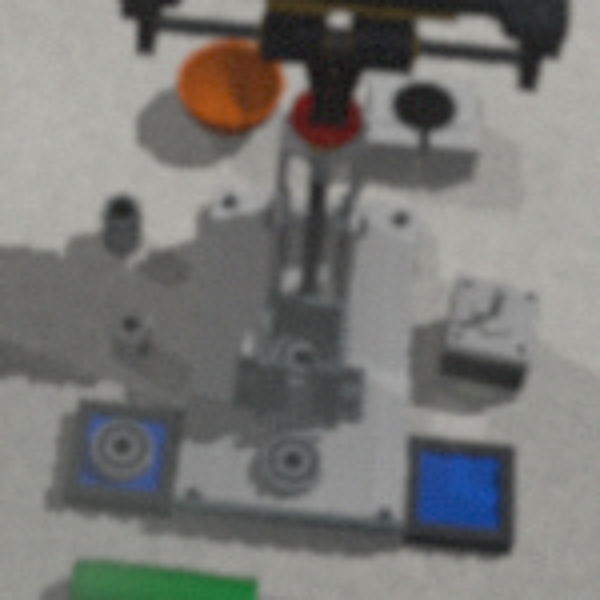

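The picture shows the cap on its stop and the fed bearing on the landing (crop (292,460)). Releasing.

>>> drive_tool(
  plan=[
    [[0, 0, 0.4, 0, 0, 0], [0, 0, 0.6, 0, 0, 0], [0, 0, 0.8, 0, 0, 0], [0, 0, 0.7, 0, 0, 0], [0, 0, 0, 0, 0, 0], [0, 0, 0, 0, 0, 0]],
  ],
)

```text
time: 4.47
position: [0.5932, 0.0176, 0.356]
tool_rot: [0.79, 0.613, -0.0, -0.0]
ft_force: [-0.1, 0.4, -0.9]
grip_width: 0.0005
```

Run:
```python
from h import *
print(robot.get_obs()['ft_force'],robot.get_obs()['position'])
ims=[]
for n,(x,y) in [('side',(220,165)),('scene',(165,150))]:
  im=cv2.cvtColor(camera(n),cv2.COLOR_RGB2BGR);cv2.imwrite(f'pics/{n}3.png',im)
  ims.append(cv2.resize(im[y:y+140,x:x+130],None,fx=3,fy=4))
cv2.imwrite('pics/m3.png',np.hstack(ims))
```

```text
[-0.08926201  0.43007735 -0.88028787] [0.59317332 0.01756252 0.3560482 ]
```

View pics/m3.png

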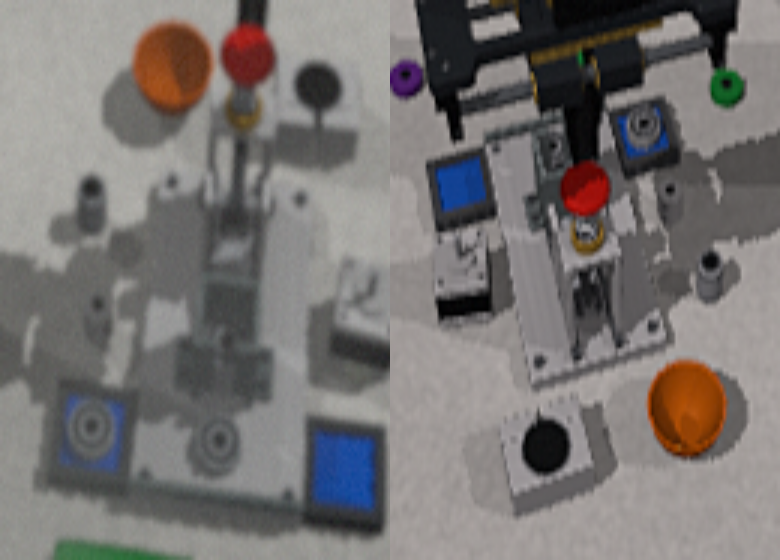

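Run:
```python
from fit import *
b=onz('side',292,275.5,.023)[:2];w=onz('side',250.3,272,.019)[:2];w2=np.array([.4807,-.0944])
E=np.array([.6372,-.136])
im=cv2.imread('pics/side3.png');cv2.imwrite('pics/s3c.png',cv2.resize(im[255:305,225:355],None,fx=6,fy=6,interpolation=cv2.INTER_CUBIC))
print(b,w,E)
th,R,t,r=fit(np.array([[80,-43],[80,-43],[-80,-43],[-80,-43],[0,94.5],[0,-43]])/1000,[E,E,w,w2,[.594,.0182],b]);print(np.degrees(th),t,(r*1000).round(1))
for l in [[0,-43],[-36,-43],[49,-43]]: print(l,(R@(np.array(l)/1000)+t).round(4))
print('b local',R.T@(b-t))
```

```text
[ 0.55867834 -0.11837335] [ 0.4819883  -0.09921767] [ 0.6372 -0.136 ]
-14.252330294426368 [ 0.56990548 -0.07483332] [[ 0.3  0.2]
 [ 0.3  0.2]
 [ 0.2 -2.4]
 [-1.1  2.4]
 [ 0.8  1.4]
 [-0.6 -1.9]]
[0, -43] [ 0.5593 -0.1165]
[-36, -43] [ 0.5244 -0.1076]
[49, -43] [ 0.6068 -0.1286]
b local [-0.00016234 -0.04496395]
```

View pics/s3c.png

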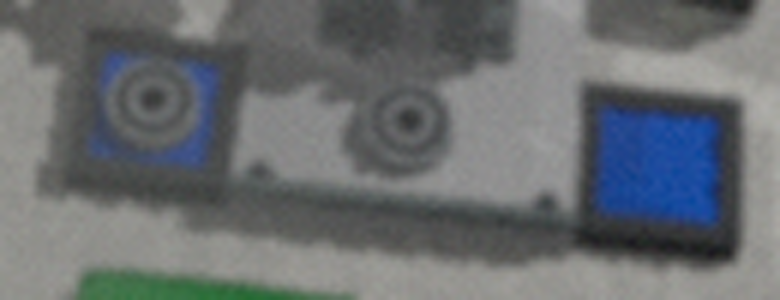

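>>> drive_tool(
  plan=[
    [[-0.46, -0.84, 0, 0, 0, 0], [-0.46, -0.84, 0, 0, 0, 0], [-0.46, -0.84, 0, 0, 0, 0], [-0.46, -0.84, 0, 0, 0, 0], [-0.46, -0.84, 0, 0, 0, 0], [-0.46, -0.84, 0, 0, 0, 0], [0, 0, 0, 0, 0, 0]],
  ],
)

```text
time: 5.45
position: [0.5239, -0.1095, 0.356]
tool_rot: [0.791, 0.612, -0.0, -0.001]
ft_force: [0.8, -0.8, 1.0]
grip_width: 0.0011
```

>>> drive_tool(
  plan=[
    [[0, 0, -1, 0, 0, 0], [0, 0, -1, 0, 0, 0], [0, 0, -1, 0, 0, 0], [0, 0, -1, 0, 0, 0], [0, 0, -1, 0, 0, 0], [0, 0, 0, 0, 0, 0], [0, 0, 0, 0, 0, 0]],
  ],
)

```text
time: 6.32
position: [0.5249, -0.1082, 0.2321]
tool_rot: [0.79, 0.613, 0.0, 0.0]
ft_force: [-0.1, -0.9, 0.4]
grip_width: 0.0004
```

```bash
cat > look.py <<'E'
import sys
from h import *
k=sys.argv[1]
T=pose();print(robot.get_obs()['time'],robot.get_obs()['ft_force'].round(1),(T@[0,0,.182,1])[:3].round(4), T[:3,1].round(4))
ims=[]
for n,(x,y) in [('side',(225,215)),('scene',(165,140))]:
  im=cv2.cvtColor(camera(n),cv2.COLOR_RGB2BGR);cv2.imwrite(f'pics/{n}{k}.png',im)
  ims.append(cv2.resize(im[y:y+100,x:x+130],None,fx=5,fy=3 if 0 else 5)[:, :])
m=np.vstack(ims); m=cv2.resize(m,None,fx=.6,fy=.6)
wr=cv2.cvtColor(camera('wrist'),cv2.COLOR_RGB2BGR);cv2.imwrite(f'pics/wrist{k}.png',wr)
m=np.hstack([m,cv2.resize(wr[100:384,150:362],(400,600))])
cv2.imwrite(f'pics/m{k}.png',m)
E
python3 look.py 4
```

```text
6.325 [-0.1 -0.9  0.4] [ 0.525  -0.1082  0.0501] [ 9.687e-01 -2.483e-01  6.000e-04]
```

View pics/m4.png

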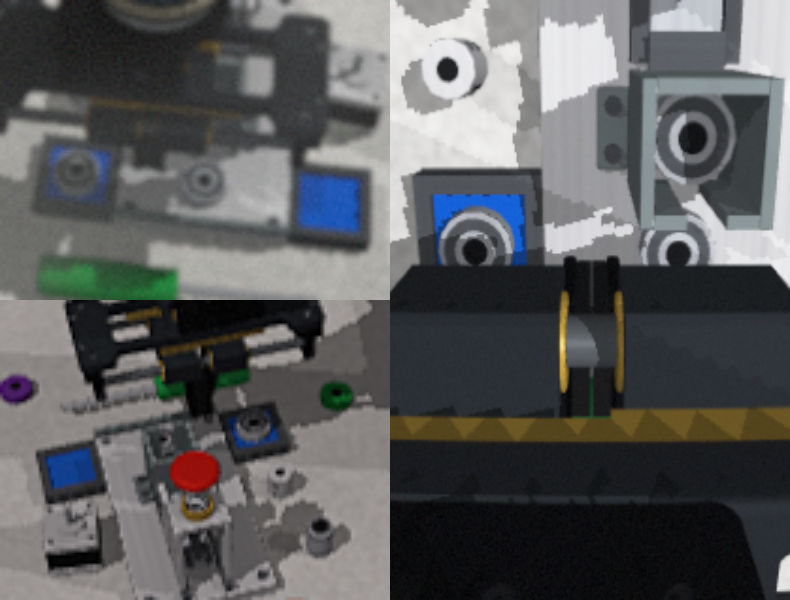

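Run:
```python
from h import *
T=pose()
f=lambda x,y:(150+(x-390)*.53,100+y*284/600)
for n,p,z in [('b',f(680,252),.023),('w',f(475,252),.019)]:
  q=onz('wrist',*p,z,T);L=T[:3,:3].T@(q-T[:3,3]);print(n,q.round(4),'tool y',L[1],'tool x',L[0])
# finger edges: tool y at tool z .17
for x in (563,592,620):
  o,d=ray('wrist',*f(x,262),T);o=np.linalg.inv(T)@np.r_[o,1];d=T[:3,:3].T@d
  for z in (.165,.182): print(x,z,(o[:3]+d*(z-o[2])/d[2]).round(4))
w=cv2.imread('pics/wrist4.png');cv2.imwrite('pics/w4c.png',cv2.resize(w[200:310,200:340],None,fx=5,fy=5))
```

```text
b [ 0.5601 -0.1146  0.023 ] tool y 0.03516139418076825 tool x 0.0028229810236339095
w [ 0.4808 -0.0958  0.019 ] tool y -0.04636235713506315 tool x 0.0013453717250293546
563 0.165 [ 0.0165 -0.0082  0.165 ]
563 0.182 [ 0.0099 -0.0092  0.182 ]
592 0.165 [0.0165 0.0005 0.165 ]
592 0.182 [0.0099 0.0006 0.182 ]
620 0.165 [0.0165 0.009  0.165 ]
620 0.182 [0.0099 0.01   0.182 ]
```

View pics/w4c.png

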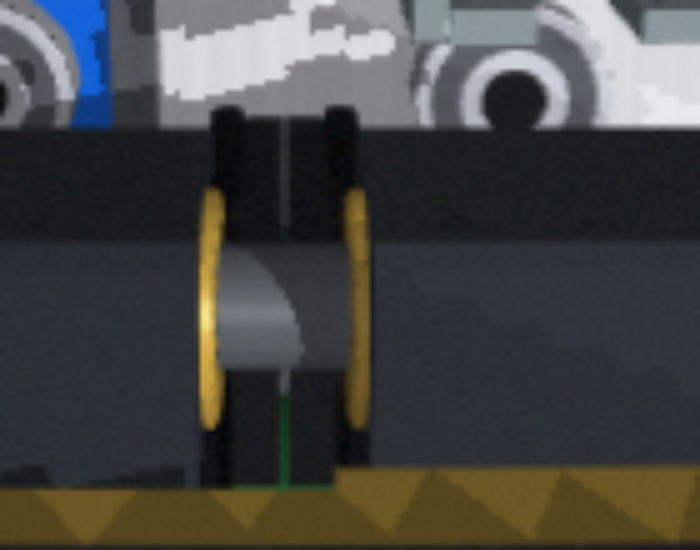

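>>> drive_tool(
  plan=[
    [[0, 0, -0.5, 0, 0, 0], [0, 0, -0.5, 0, 0, 0], [0, 0, -0.2, 0, 0, 0], [0, 0, -0.14, 0, 0, 0], [0, 0, 0, 0, 0, 0], [0, 0, 0, 0, 0, 0]],
  ],
)

```text
time: 7.22
position: [0.5246, -0.1085, 0.1984]
tool_rot: [0.79, 0.613, 0.0, 0.0]
ft_force: [-0.6, 0.9, -0.6]
grip_width: 0.0004
```

```bash
python3 look.py 5
```

```text
7.225 [-0.6  0.9 -0.6] [ 0.5246 -0.1085  0.0164] [ 9.686e-01 -2.488e-01  3.000e-04]
```

View pics/m5.png

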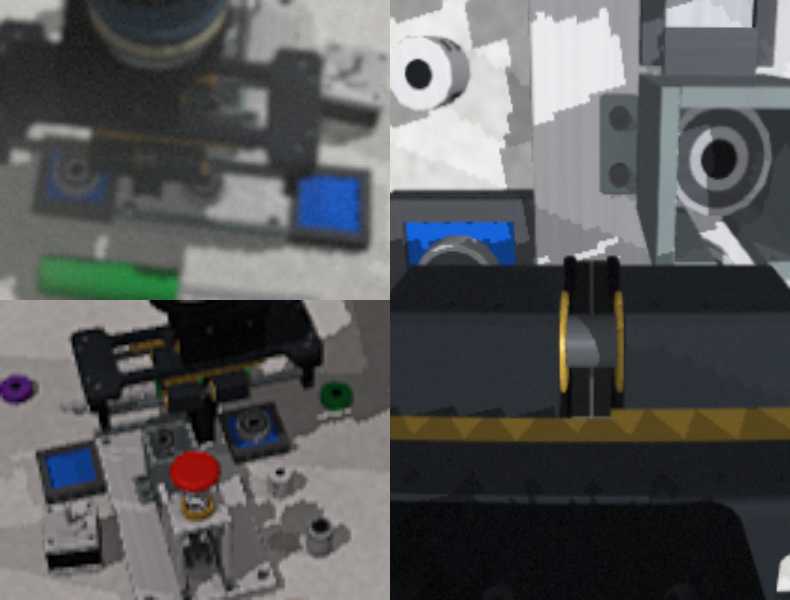

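>>> drive_tool(
  plan=[
    [[0.2, -0.049, 0, 0, 0, 0], [0.2, -0.049, 0, 0, 0, 0], [0.28, -0.068, 0, 0, 0, 0], [0.28, -0.068, 0, 0, 0, 0], [0.28, -0.068, 0, 0, 0, 0], [0.28, -0.068, 0, 0, 0, 0], [0.28, -0.068, 0, 0, 0, 0], [0.2, -0.049, 0, 0, 0, 0]],
  ],
)

```text
time: 8.38
position: [0.575, -0.1208, 0.1982]
tool_rot: [0.79, 0.613, 0.0, 0.0]
ft_force: [-0.2, -0.6, 0.4]
grip_width: 0.0005
```

```bash
python3 look.py 6
```

```text
8.375 [-0.2 -0.6  0.4] [ 0.5751 -0.1208  0.0162] [ 9.686e-01 -2.487e-01  4.000e-04]
```

View pics/m6.png

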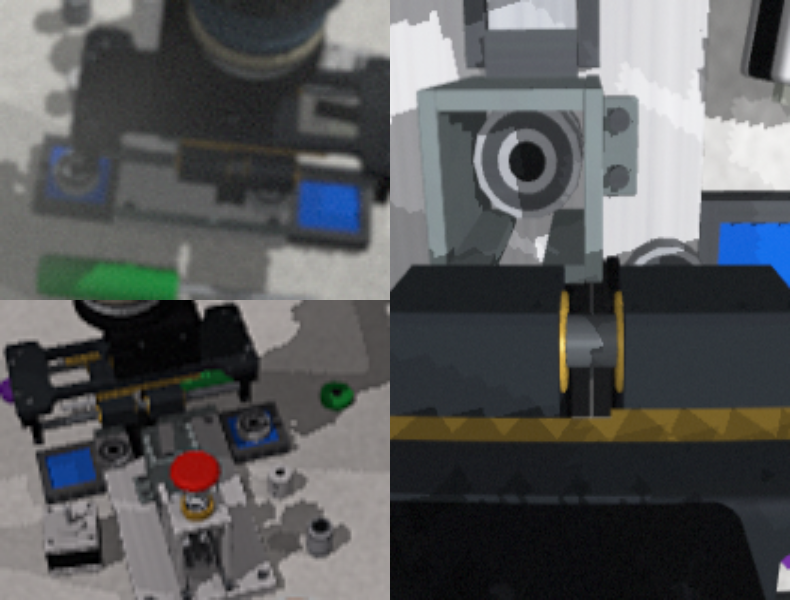

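Run:
```python
from h import *
T=pose();im=cv2.imread('pics/scene6.png');cv2.imwrite('pics/sc6.png',cv2.resize(im[165:225,170:270],None,fx=7,fy=7,interpolation=cv2.INTER_CUBIC))
u=T[:2,1];v=T[:2,0]
for p,z,n in [((203.3,190),.023,'b'),((188.1,195.7),.010,'E'),((165+253/3,140+127/3),.019,'w')]:
  q=onz('scene',*p,z)[:2];print(n,q.round(4),'along',u@(q-T[:2,3]),'across',v@(q-T[:2,3]))
```

```text
b [ 0.5989 -0.1228] along 0.023924176967087735 across 0.003982716487921818
E [ 0.6366 -0.1357] along 0.0636612592715012 across 0.0008663103081198117
w [ 0.4841 -0.0897] along -0.09554796694753047 across 0.007449468259950342
```

View pics/sc6.png

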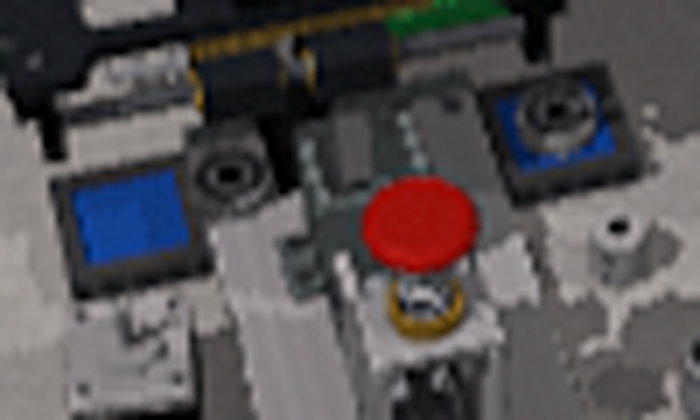

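Run:
```python
from h import *
T=pose();u=T[:2,1];v=T[:2,0]
for n,p,z in [('Fpocket',(557,127),.010),('w',(556,112),.019),('Epocket',(132,217),.010),('b',(228,175),.023)]:
  q=onz('scene',170+p[0]/7-.4,165+p[1]/7-.4,z)[:2];print(n,q.round(4),'along',u@(q-T[:2,3]),'across',v@(q-T[:2,3]))
im=cv2.imread('pics/side6.png');cv2.imwrite('pics/sd6.png',cv2.resize(im[245:305,225:360],None,fx=5.5,fy=5.5,interpolation=cv2.INTER_CUBIC))
```

```text
Fpocket [ 0.4812 -0.0957] along -0.09686227756760309 across 0.001004803733902004
w [ 0.4817 -0.0953] along -0.09640368139108138 across 0.001462713788832186
Epocket [ 0.6357 -0.1356] along 0.06273455926367515 across 0.0007881818933363596
b [ 0.6008 -0.1255] along 0.026402620527280145 across 0.0018984113943708136
```

View pics/sd6.png

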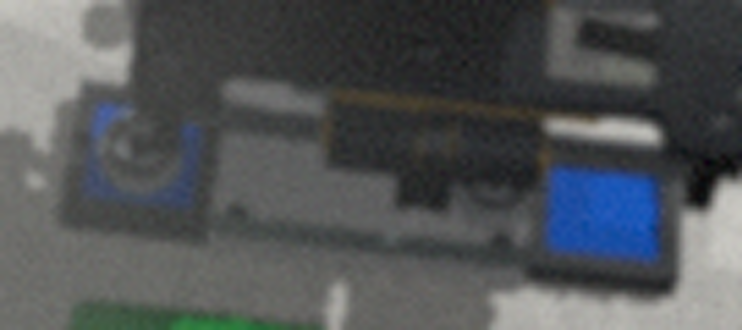

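Aligned: both nests sit at across ≈ +1 mm and the bearing at +2 mm, so pushing along the tool y axis for about 37 mm is right.

>>> drive_tool(
  plan=[
    [[0.18, -0.046, 0, 0, 0, 0], [0.18, -0.046, 0, 0, 0, 0], [0.18, -0.046, 0, 0, 0, 0], [0.18, -0.046, 0, 0, 0, 0], [0.18, -0.046, 0, 0, 0, 0], [0.18, -0.046, 0, 0, 0, 0], [0.18, -0.046, 0, 0, 0, 0], [0.18, -0.046, 0, 0, 0, 0]],
  ],
)

```text
time: 9.52
position: [0.6108, -0.1299, 0.1982]
tool_rot: [0.79, 0.613, -0.0, -0.0]
ft_force: [0.3, 0.1, -0.4]
grip_width: 0.0006
```

```bash
python3 look.py 7
python3 - <<'E'
from h import *
im=cv2.imread('pics/scene7.png');cv2.imwrite('pics/sc7.png',cv2.resize(im[165:225,170:270],None,fx=7,fy=7,interpolation=cv2.INTER_CUBIC))
E
```

```text
9.525 [ 0.3  0.1 -0.4] [ 0.6108 -0.1299  0.0162] [ 9.686e-01 -2.487e-01 -1.000e-04]
```

View pics/sc7.png

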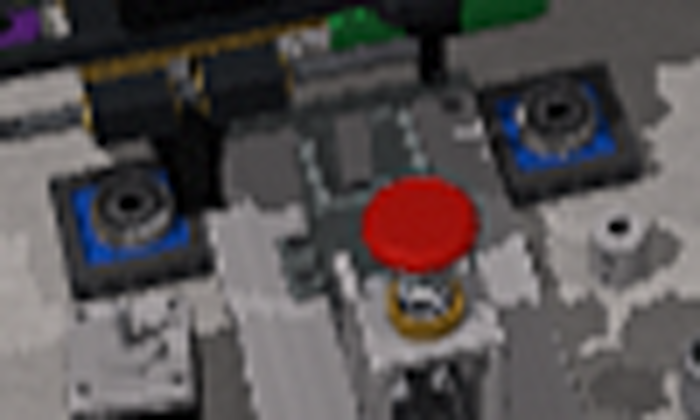

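View pics/m7.png

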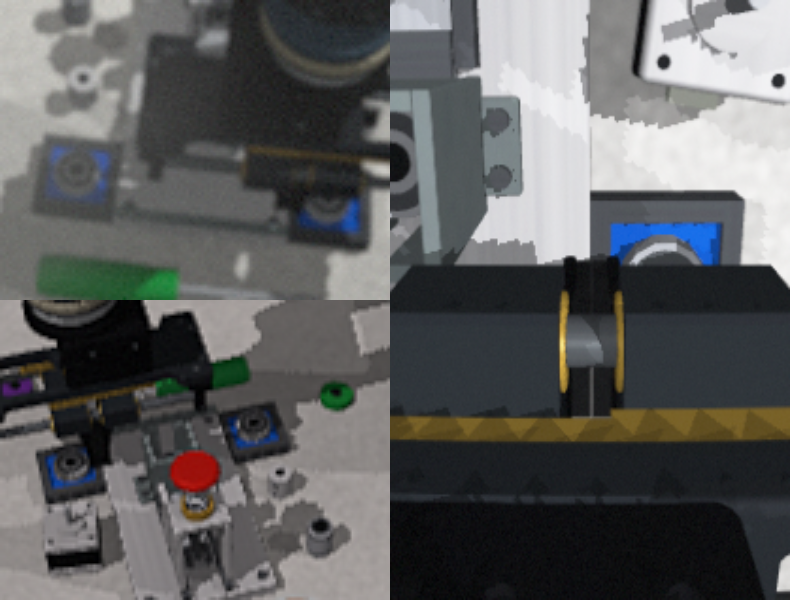

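The bearing's hole is at scene crop (128,203), with blue showing all round it. It sits 14 px above the pocket centre, and the waiting bearing sits 15 px above its own, so it looks flat. Backing off and lifting away.

>>> drive_tool(
  plan=[
    [[-0.2, 0.05, 0, 0, 0, 0], [-0.3, 0.077, 0, 0, 0, 0], [0, 0, 0.8, 0, 0, 0], [0, 0, 1, 0, 0, 0], [0, 0, 1, 0, 0, 0], [0, 0, 1, 0, 0, 0], [0, 0, 1, 0, 0, 0], [0, 0, 1, 0, 0, 0]],
  ],
)

```text
time: 10.68
position: [0.5978, -0.1266, 0.3458]
tool_rot: [0.79, 0.613, 0.0, 0.001]
ft_force: [0.4, 0.7, -0.6]
grip_width: 0.0006
```

>>> drive_tool(
  plan=[
    [[-0.3, 0.6, 0.8, 0, 0, 0], [-0.3, 0.8, 0.8, 0, 0, 0], [-0.3, 0.8, 0.8, 0, 0, 0], [0, 0.8, 0, 0, 0, 0], [0, 0.8, 0, 0, 0, 0], [0, 0.8, 0, 0, 0, 0], [0, 0, 0, 0, 0, 0]],
  ],
)

```text
time: 11.55
position: [0.5754, -0.0099, 0.4024]
tool_rot: [0.789, 0.614, -0.001, -0.001]
ft_force: [-0.1, 0.7, -0.3]
grip_width: 0.0001
```

```bash
python3 look.py 8
python3 - <<'E'
from h import *
a=cv2.imread('pics/scene8.png');b=cv2.imread('pics/side8.png')
cv2.imwrite('pics/c8.png',np.vstack([cv2.resize(a[165:225,165:285],None,fx=5,fy=5,interpolation=cv2.INTER_CUBIC),cv2.resize(b[250:310,230:350],None,fx=5,fy=5,interpolation=cv2.INTER_CUBIC)]))
E
```

```text
11.55 [-0.1  0.7 -0.3] [ 0.575  -0.0099  0.2204] [ 0.9692 -0.2462 -0.0019]
```

View pics/c8.png

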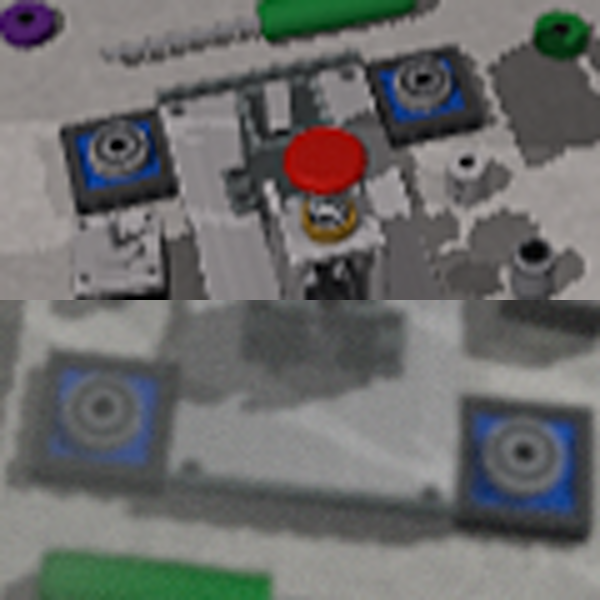

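View pics/wrist8.png

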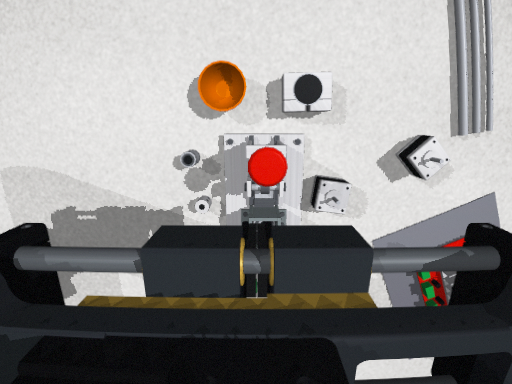

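View pics/side8.png

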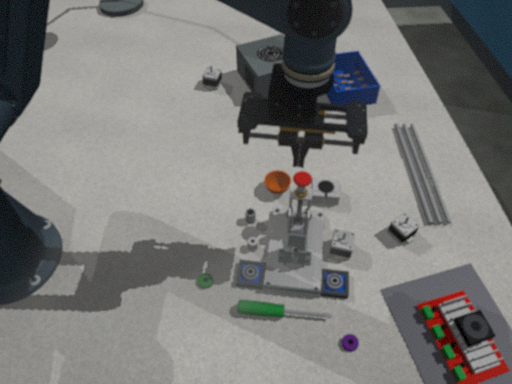

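Both bearings lie flat in their nests with blue all round: scene crop (118,146) and (422,80), side crop (523,452) and (102,408). The landing is empty, the plunger is up, and the bystanders are in the same places as in the first pictures.

Run:
```python
from h import *
print(robot.hand_in())
```

```text
the job is handed in; nothing more can be done
None
```

The bearing is in the empty nest and the job is handed in, at about 12 s on the robot's clock against the 48 s limit. `hand_in` gave no verdict, so the result rests on my own checks.

**What I did:** I pressed the red plunger once with closed fingers until it sat on its stop. The fingertips read about 116 mm high and the wrist force peaked at 23 N. I then let the plunger spring back, and one bearing had come out. I pushed that bearing about 80 mm along the landing into the nest, backed off and lifted clear.

**Last checks:**
- **Bearing:** it lies flat in the nest with blue floor visible all round it, seated the same way as the waiting one. I judged flatness by eye from the scene and side pictures.
- **Rest of the scene:** the landing is empty, the plunger is up, and the waiting bearing and loose parts look unmoved.
- **Contact:** the fingers touch nothing and the wrist force reads close to zero.

**Disagreements:** before the push, the camera views differed by 2–4 mm on the bearing positions. A closer look showed the push line was within about 1 mm of the nests' axis. No check failed.

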